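# Crumb tray back into the toaster, then switch it on

## Task

The toaster's crumb tray has been emptied and lies on the worktop in front of the open end of the toaster. Push the tray along the worktop, nose first, between the two steel guides at the toaster's foot until its front plate is fully home against the toaster; then press the toaster's lever all the way down to start it. Slide the tray, never lift, tip or carry it, and leave the butter dish, honey jar, orange mug and apple where they stand.

Things in the scene. Friction and masses are not known exactly. Their poses are not given: they have to be found in the camera images.
- toaster: Black toaster; it cannot be shifted. Origin on the worktop, 116 mm beside its centre line (+x side, mains lead). In its frame the body spans x -0.203 to -0.029, y -0.124 to 0.148, top z 0.190. The -y end has the lever and a dial; the +y end is plain, tray opening below. Underside 8 mm up. Two steel runners, 88 mm apart, guide the tray under it; outside the +y end they finish in round-nosed lugs, 15 mm high, to y 0.165.
- slot_mouth (a point): Middle of the tray opening: on the toaster's centre line, at worktop height, in the plane of its +y end (y 0.146 of its frame) where the tray's front plate comes to rest. Axes as the toaster's: the tray goes in along -y.
- crumb_tray: Loose aluminium tray, about 0.16 kg, lying flat: pan 83 mm wide (x), 190 mm long (y), rolled edge 5.4 mm high; origin on the worktop under the pan's middle. The nose (-y end) tapers over 40 mm to 57 mm. At the +y end a front plate, 83 mm wide, 2.4 mm thick, 23 mm high, has a black grip in its middle, standing out 17 mm. Home, its axes are parallel to the toaster's and the plate touches its end.
- tray_grip (a point): Centre of the outer face of the tray's black grip (face 50 mm wide in x, from 5 to 21 mm above the worktop, facing +y), 114.4 mm from the tray's origin along +y. Axes as the tray's. Home, it is 19 mm outside the toaster's end face.
- tray_nose (a point): Middle of the tray's leading edge, 95 mm from the tray's origin along -y.
- toaster_lever (a joint): How far the toaster's lever is pressed down, in m: 0 at the top, 0.065 fully down. It takes 1 to 3 N, has no spring and stays where it is left.
- lever_top (a point): Middle of the top face of the lever's paddle, which is 40 mm wide (toaster's x) and stands out 24 mm from the end face; this point is 12 mm out, on the centre line. About 156 mm above the worktop when up, 91 mm when down; the toaster beside it is 190 mm high. Axes as the toaster's: -y points out.
- butter_dish: Bystander: red butter dish, 75 x 135 x 74 mm, origin on the worktop under its middle.
- honey_jar: Bystander: honey jar with a grey lid, 71 mm across, 110 mm high, origin at the centre of its foot.
- mug: Bystander: orange mug, 78 x 105 x 76 mm with its handle, origin at the centre of its foot.
- apple: Bystander: red apple, 74 mm across, 61 mm high, origin at its underside.

How it is judged (in metres and radians):
On the way, in this order (a step that is already met when the one before it is completed fails the run):
1. The crumb tray is pushed fully home between the toaster's two guides, the lever still up (y of tray_grip in the frame of toaster below 0.1695 m and x of tray_grip in the frame of toaster between -0.122 and -0.11 m and angle between the y axis of crumb_tray and the y axis of toaster, either way round below 0.06 rad and height (world z) of crumb_tray below 0.004 m and value of joint toaster_lever below 0.03 m), for 0.2 s.
2. The lever is pressed all the way down (value of joint toaster_lever above 0.059 m), for 0.2 s.
At the end, for the whole second after the job is handed in: The tray lies flat between the guides, square to the toaster within 0.06 rad and within 6 mm of its centre line, its front plate within 4 mm of the toaster's end, at rest; the lever is within 6 mm of its lowest position (y of tray_grip in the frame of toaster below 0.1695 m and x of tray_grip in the frame of toaster between -0.122 and -0.11 m and angle between the y axis of crumb_tray and the y axis of toaster, either way round below 0.06 rad and height (world z) of crumb_tray below 0.004 m and value of joint toaster_lever above 0.059 m and linear speed of crumb_tray below 0.01 m/s); the robot touches nothing.
It fails at once if The crumb tray is lifted off the worktop or tipped (more than 12 mm up, or 0.15 rad) (height (world z) of crumb_tray above 0.012 m or angle between crumb_tray's own z axis and vertical above 0.15 rad).
It fails at once if The lever is pressed right down while the tray is not in the toaster (value of joint toaster_lever above 0.05 m and y of tray_grip in the frame of toaster above 0.175 m).
It fails at once if The butter dish, honey jar, orange mug or apple is shifted by more than 15 mm (distance of any of butter_dish, honey_jar, mug, apple from where it was at the start of the episode above 0.015 m).
It also fails if it takes over 72 s, if anything falls off the work surface, if the arm or the gripper's body presses on something with over 40 N, if the wrist force passes 120 N, or if a joint passes its speed limit or range.

## Robot

A 6-joint arm with a two-finger parallel gripper is mounted at the origin on a cart in front of the work surface, level with it; the furniture and walls round the work are solid. World frame = base frame: x ahead of the robot, y to its left, z up, the work surface at z = 0. Lengths are in mm, angles in degrees, forces in N, time in s.
With the tool pointing down it reaches from about 300 to 850 mm from the base axis. Payload 4.2 kg.
Tool frame: the origin (TCP) lies at the very end of the fingers, on their centre line; the grasp point (between the pads) lies 19 mm behind it (env.grasp_offset is the distance from the TCP to the grasp point, in mm); z points along the fingers, y is the line along which they close (so a half turn about z gives the same grasp; the last joint's range is limited). The gripper opens to 91 mm and grips with 3 to 60 N. Pads are 32 mm wide; open, the fingers measure 118 mm over their backs; the gripper's body (76 mm by 178 mm) begins 60 mm behind the grasp point.
Start: joints at [-67.437, 18.312, 89.639, -0, 72.044, -1.146], TCP at [231.207, -526.485, 213.976] pointing down, gripper open.
Joint ranges: [-177.97, 177.97], [-48.28, 115.42], [12.27, 149.76], [-77.06, 257.06], [2.81, 150.46], [-146.56, 146.56]. Speed limits (degrees/s): [147.25, 147.25, 180, 180, 180, 180].

## Interface

Orientations are given as [roll, pitch, yaw] about the fixed x, y, z axes, in that order (R = Rz(yaw) Ry(pitch) Rx(roll)).
In Python, from workcell import env, eyes gives the robot as it stands.
- The arm moves only by the tool send_rows, never from a script. Its arguments are lists of equal length, an entry for each row: "grip": the opening, from -1 (shut) to 1 (fully open), so that 0 is half open; "xyz": the shift along the world's x, y, z in m, a list of three; "yaw": the turn about the world's z in degrees. A call has 1 to 8 rows; each row is the pose to reach, as a shift and turn from the pose commanded when the call began; what a row does not reach only later rows make up. A row lasts 1/12 s, in which the tool goes at most 41.7 mm and 7.16 degrees, less where a joint would pass 70% of its speed; a pose out of reach is approached as far as the arm can. A call with a gripper value outside its range is refused whole. The fingers move at their own pace and stop on an object; "grip_force" is the grip in N (left out, the last holds). Time passes only in rows, so rows that repeat a pose let the fingers close. It gives the time, the measured TCP pose, the force, the opening and the grip force at its end, in the units of the state.
- env.state(): the state, without advancing time (a new reading comes with each control period).
- eyes.grab_frame(name): name is "scene" or "top" or "wrist"; returns a dict with "frame" (480x640x3 uint8, red, green, blue), "fx", "fy", "cx", "cy" (pixels), "D" ([k1, k2, p1, p2, k3] as OpenCV has them; the pictures are not rectified), "pose" (4x4, takes a point from camera to world coordinates). Camera axes: x right, y down, z forward; pixel columns grow to the right and rows downward; lengths in mm; the calibration is good to about 2 mm. A picture is of the moment at which its call begins. There is no depth.
- env.job_done(): hands the job in; it is judged then, once.
The state is a dict: "time_s": time; "qpos": joint angles; "qvel": joint speeds; "effort": joint torques, N m; "ee_pos": TCP position; "ee_rot": TCP orientation; "force": force on the tool from outside, world axes, zero at the start; "torque": the same for the moment, N m; "gripper_width": finger opening in mm; "gripper_force": force on a finger pad.
Only numpy, scipy, OpenCV 4.12 (cv2) and the standard library are available. Lean on these libraries where they do the work, as an engineer would, in place of code of your own. Each camera call takes 0.05 s, during which the arm holds its last target. There are 200 camera calls.

## Working session

There is one attempt and no reset: what is moved stays moved. The work goes in short steps, Python scripts to look and compute and a tool call to move; the robot and the scene stay as the last step left them, time stands still between calls to the robot, and variables do not carry over. Pictures are saved under pics/ and viewed, at most 10 in all, crops included, and the job is handed in when it is done.

Besides the shell and the picture viewer there is one more tool, called after "Call:" in YAML: its name, and indented under it one key for each argument. send_rows: Moves the arm, as the interface text tells. Its arguments: {"type":"object","properties":{"grip":{"type":"array"},"xyz":{"type":"array"},"yaw":{"type":"array"},"grip_force":{"type":"number"}},"required":["grip","xyz","yaw"]}

```bash
mkdir -p pics; cat > h.py <<'E'
import numpy as np,cv2
from workcell import env,eyes
def grab(n,f=None):
    d=eyes.grab_frame(n)
    if f: cv2.imwrite('pics/'+f,cv2.cvtColor(d['frame'],cv2.COLOR_RGB2BGR))
    d['K']=np.array([[d['fx'],0,d['cx']],[0,d['fy'],d['cy']],[0,0,1.]]);d['D']=np.array(d['D'],float);d['pose']=np.array(d['pose']);d.pop('x',0)
    return d
def ray(d,uv,z=0):
    p=cv2.undistortPoints(np.array(uv,float).reshape(-1,1,2),d['K'],d['D']).reshape(-1,2)
    r=np.c_[p,np.ones(len(p))]@d['pose'][:3,:3].T;o=d['pose'][:3,3]
    return o+r*((np.array(z)-o[2])/r[:,2])[:,None]
def proj(d,P):
    T=np.linalg.inv(d['pose']);return cv2.projectPoints(np.array(P,float),cv2.Rodrigues(T[:3,:3])[0],T[:3,3],d['K'],d['D'])[0].reshape(-1,2)
E
python3 - <<'E'
from h import *
import pickle
a=grab('top','top.png');b=grab('scene','scene.png')
pickle.dump((a,b),open('f.pkl','wb'))
for d in(a,b):print(d['pose'].round(2).tolist(),d['fx'])
print(env.state()['ee_rot'],env.state()['time_s'])
E
```

```text
[[0.04, -0.98, 0.2, 325.57], [-1.0, -0.04, 0.01, -98.0], [0.0, -0.2, -0.98, 1453.04], [0.0, 0.0, 0.0, 1.0]] 437.0618142911859
[[-0.65, -0.45, 0.61, -234.46], [-0.76, 0.4, -0.51, 647.53], [-0.01, -0.8, -0.6, 976.68], [0.0, 0.0, 0.0, 1.0]] 504.38024020180626
[-1.79910160e+02 -2.56278635e-03  2.37083948e+01] 0.1
```

View pics/top.png

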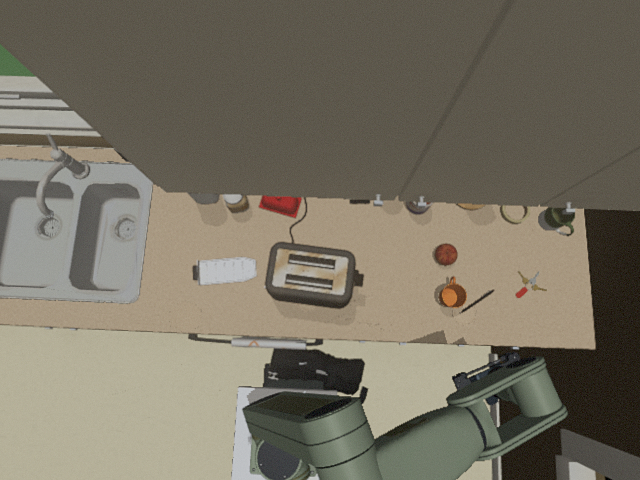

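View pics/scene.png

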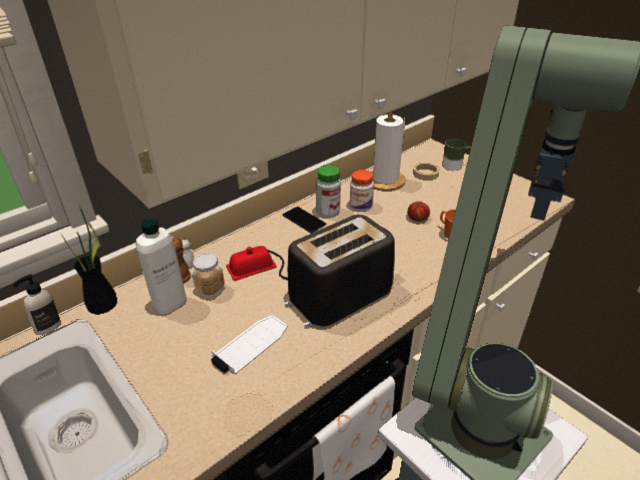

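The top view shows the tray at about (225,271), the toaster at (312,275) with its lever at (358,280), and the apple and mug at (447,255) and (452,296). The scene view shows the tray's grip at (221,359) and its nose at (277,325). I'll zoom in on both.

```bash
python3 - <<'E'
from h import *
import pickle
a,b=pickle.load(open('f.pkl','rb'))
A=cv2.resize(a['frame'][225:325,185:375],None,fx=4,fy=4,interpolation=2)[:,:,::-1]
B=cv2.resize(b['frame'][205:385,200:410],None,fx=3.3,fy=3.3,interpolation=2)[:,:,::-1]
cv2.imwrite('pics/a.png',A);cv2.imwrite('pics/b.png',B)
E
```

```text
(no output)
```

View pics/a.png

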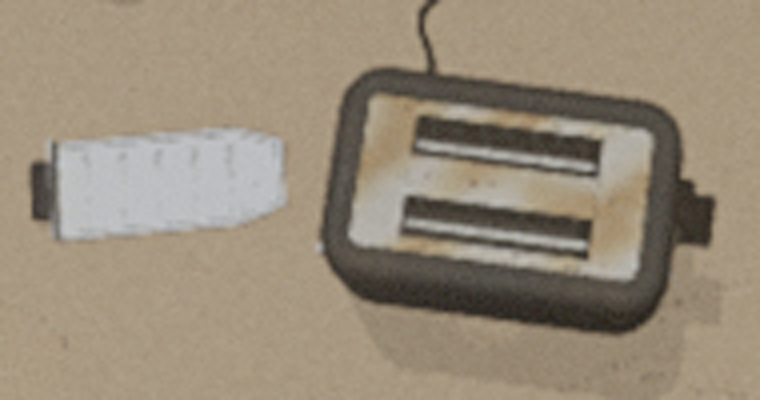

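View pics/b.png

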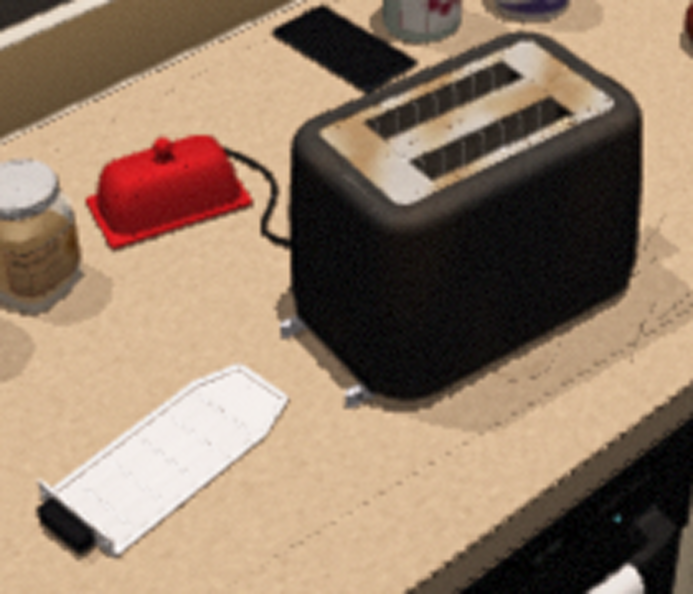

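Crop A: grip outer face (32,162)–(32,218), nose (283,140)–(287,205), and lever outer edge around (712,221). Crop B: lugs at (288,328) and (352,398), nose corners (240,366) and (287,400). Next I'll fit both poses.

```bash
cat > fit.py <<'E'
from h import *
import pickle
from scipy.optimize import least_squares
a,b=pickle.load(open('f.pkl','rb'))
fa=lambda u,v:(185+(u+.5)/4-.5,225+(v+.5)/4-.5)
fb=lambda u,v:(200+(u+.5)/3.3-.5,205+(v+.5)/3.3-.5)
def W(p,q):
    c,s=np.cos(p[2]),np.sin(p[2]);q=np.array(q,float)
    return np.c_[p[0]+c*q[:,0]-s*q[:,1],p[1]+s*q[:,0]+c*q[:,1],q[:,2]]
def fit(obs,p0):
    def f(p):
        return np.concatenate([(proj(d,W(p,[q]))[0]-uv) for d,uv,q in obs])
    s=least_squares(f,p0,loss='soft_l1');print(s.x[:2].round(1),np.degrees(s.x[2]).round(2));print(s.fun.reshape(-1,2).round(1).tolist());return s.x
if __name__=='__main__':
    T=[(b,fb(283,329),(-116+48,163,8)),(b,fb(346,399),(-116-48,163,8)),(a,fa(712,221),(-116,-148,156)),
       (a,fa(375,70),(-29-20,138,180)),(a,fa(680,150),(-50,-122,180))]
    # far-side top silhouette & centre line
    t=fit(T[:3],[500,-100,0])
    cl=ray(a,[fa(365,170),fa(645,203)],190);print('centre line',cl.round(1),np.degrees(np.arctan2(*(cl[0]-cl[1])[:2])))
    print('model CL',W(t,[(-116,100,190),(-116,-100,190)]).round(1))
    R=[(a,fa(32,162),(25,114.4,21)),(a,fa(32,218),(-25,114.4,21)),(a,fa(287,205),(-28.5,-95,3)),(a,fa(283,140),(28.5,-95,3)),
       (b,fb(240,366),(28.5,-95,5)),(b,fb(287,400),(-28.5,-95,5)),(b,fb(42,485),(41.5,97.4,23)),(b,fb(118,556),(-41.5,97.4,0))]
    r=fit(R,[500,100,0])
    g=W(r,[(0,114.4,0),(0,-95,0)]);print('grip,nose',g.round(1))
    M=W(t,[(-116,146,0),(-116,169,0),(-116,-136,156)]);print('mouth,griphome,lever',M.round(1))
    R2=np.array([[np.cos(t[2]),-np.sin(t[2])],[np.sin(t[2]),np.cos(t[2])]])
    print('in toaster frame grip,nose',((g[:,:2]-t[:2])@R2).round(1))
E
python3 fit.py
```

```text
[617.  -84.2] -1805.76
[[-0.6, -0.1], [0.2, 0.2], [0.3, 0.1]]
centre line [[ 509.7   38.   190. ]
 [ 494.  -166.8  190. ]] 4.404555177442336
model CL [[ 511.6   26.9  190. ]
 [ 491.6 -172.1  190. ]]
[519.9 219.7] 7.6
[[-1.1, -0.1], [-0.6, 0.9], [-0.1, 0.2], [-0.2, -0.4], [0.4, -1.6], [1.6, -1.4], [-0.7, -1.7], [-0.0, 1.4]]
grip,nose [[504.8 333.1   0. ]
 [532.5 125.5   0. ]]
mouth,griphome,lever [[ 516.2   72.7    0. ]
 [ 518.6   95.6    0. ]
 [ 488.  -207.9  156. ]]
in toaster frame grip,nose [[-153.5  403.9]
 [-105.1  200.2]]
```

Toaster yaw is about −5° and tray yaw about +7.6°. I'll cross over the toaster to above the tray grip, with the tool at yaw 97.6°.

Call:
send_rows:
  grip: [1,1,1,1,1,1,1,1]
  xyz:
    - [0.01,0.02,0.035]
    - [0.02,0.05,0.06]
    - [0.033,0.09,0.07]
    - [0.045,0.13,0.07]
    - [0.06,0.17,0.07]
    - [0.07,0.21,0.07]
    - [0.08,0.25,0.07]
    - [0.09,0.29,0.07]
  yaw: [4,9,14,19,24,29,34,39]

```text
time_s: 0.77
ee_pos: [320.6, -235.7, 283.7]
ee_rot: [-180.0, -0.0, 62.9]
force: [1.3, 0.3, 0.3]
gripper_width: 91.5
gripper_force: 0.0
```

Call:
send_rows:
  grip: [1,1,1,1,1,1,1,1]
  xyz:
    - [0.015,0.037,0]
    - [0.03,0.075,0]
    - [0.045,0.112,0]
    - [0.06,0.15,0]
    - [0.075,0.187,0]
    - [0.09,0.225,0]
    - [0.105,0.262,0]
    - [0.12,0.3,0]
  yaw: [5,10,15,20,25,30,35,35]

```text
time_s: 1.43
ee_pos: [440.9, 64.2, 283.8]
ee_rot: [-180.0, 0.0, 97.9]
force: [1.0, -0.1, -0.2]
gripper_width: 91.4
gripper_force: 0.0
```

Call:
send_rows:
  grip: [1,1,1,1,1,1,1,1]
  xyz:
    - [0.01,0.037,0]
    - [0.02,0.075,0]
    - [0.03,0.112,0]
    - [0.04,0.15,0]
    - [0.05,0.187,0]
    - [0.057,0.225,-0.02]
    - [0.063,0.262,-0.04]
    - [0.063,0.272,-0.06]
  yaw: [0,0,0,0,0,0,0,0]

```text
time_s: 2.1
ee_pos: [504.5, 339.1, 222.6]
ee_rot: [179.9, -0.1, 97.9]
force: [-0.5, 0.7, -0.2]
gripper_width: 90.8
gripper_force: 0.0
```

```bash
python3 - <<'E'
from h import *
import pickle
s=env.state();print(s['time_s'],s['ee_pos'],s['ee_rot'],s['force'])
d=grab('wrist','w1.png');pickle.dump(d,open('w1.pkl','wb'));print(d['pose'].round(2).tolist(),d['fx'])
E
```

```text
2.1 [504.54670739 339.05832515 222.55976868] [ 1.79916987e+02 -1.46787665e-01  9.78653526e+01] [-0.47358256  0.67855166 -0.24113471]
[[0.99, 0.13, 0.04, 491.99], [0.14, -0.95, -0.28, 420.23], [0.0, 0.29, -0.96, 392.99], [0.0, 0.0, 0.0, 1.0]] 420.7573953019409
```

View pics/w1.png

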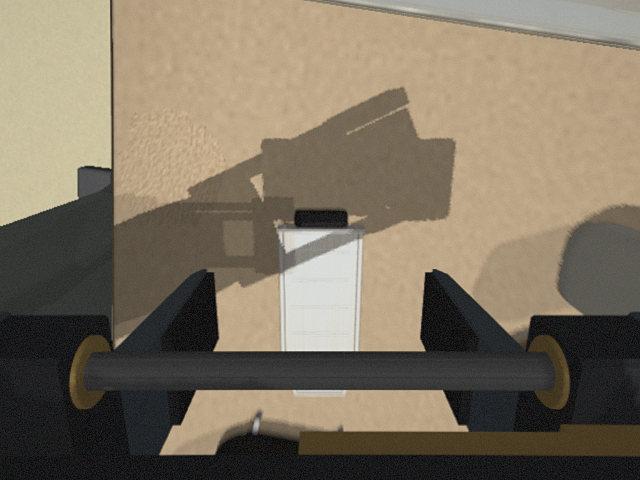

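The wrist view shows the grip at u 294–348, v 209–228, the plate ends at (279,228) and (363,228), the nose at about v 392, and a lug at (257,423).

```bash
python3 - <<'E'
from h import *
from fit import fit,W
import pickle
d=pickle.load(open('w1.pkl','rb'))
r=fit([(d,(294.5,210),(-25,114.4,5)),(d,(347.5,211),(25,114.4,5)),(d,(279,229),(-41.5,97.4,23)),(d,(363,230),(41.5,97.4,23)),(d,(296,393),(-28.5,-95,2)),(d,(346,395),(28.5,-95,2))],[520,220,.13])
print(W(r,[(0,116,0),(0,114.4,0),(0,-95,0)]).round(1))
print(ray(d,[(258,413),(340,430)],12).round(1))
E
```

```text
[522.1 222.6] 7.92
[[0.0, -2.3], [0.1, -3.3], [-3.3, 1.2], [3.7, 0.3], [-1.5, 2.3], [0.8, 0.3]]
[[506.1 337.5   0. ]
 [506.3 335.9   0. ]
 [535.2 128.5   0. ]]
[[470.4 104.7  12. ]
 [561.2  95.   12. ]]
```

Call:
send_rows:
  grip: [1,1,1,1,1,1,1,1]
  xyz:
    - [0.0015,0,-0.035]
    - [0.0015,0,-0.07]
    - [0.0015,0,-0.105]
    - [0.0015,0,-0.14]
    - [0.0015,0,-0.17]
    - [0.0015,0,-0.195]
    - [0.0015,0,-0.21]
    - [0.0015,0,-0.216]
  yaw: [0,0,0,0,0,0,0,0]

```text
time_s: 2.82
ee_pos: [503.6, 332.5, 5.2]
ee_rot: [-179.7, 0.2, 97.7]
force: [0.3, -0.2, 0.5]
gripper_width: 91.4
gripper_force: 0.0
```

Call:
send_rows:
  grip: [0.6,0.4,0.3,0.2,0.1,0,0,0]
  grip_force: 8
  xyz:
    - [0,0,0]
    - [0,0,0]
    - [0,0,0]
    - [0,0,0]
    - [0,0,0]
    - [0,0,0]
    - [0,0,0]
    - [0,0,0]
  yaw: [0,0,0,0,0,0,0,0]

```text
time_s: 3.48
ee_pos: [506.5, 334.8, 8.9]
ee_rot: [179.8, -0.1, 97.7]
force: [2.5, 1.0, 3.8]
gripper_width: 50.0
gripper_force: 8.0
```

```bash
python3 - <<'E'
from h import *
import pickle
d=grab('wrist','w2.png');pickle.dump(d,open('w2.pkl','wb'));print(d['pose'].round(3).tolist(),env.state()['gripper_width'],env.state()['ee_pos'],env.state()['ee_rot'])
E
```

```text
[[0.991, 0.13, 0.043, 493.845], [0.136, -0.948, -0.286, 416.231], [0.003, 0.289, -0.957, 179.222], [0.0, 0.0, 0.0, 1.0]] 49.70625991984856 [506.48239815 334.82351794   8.90178752] [ 1.79832707e+02 -6.02130696e-02  9.77311603e+01]
```

View pics/w2.png

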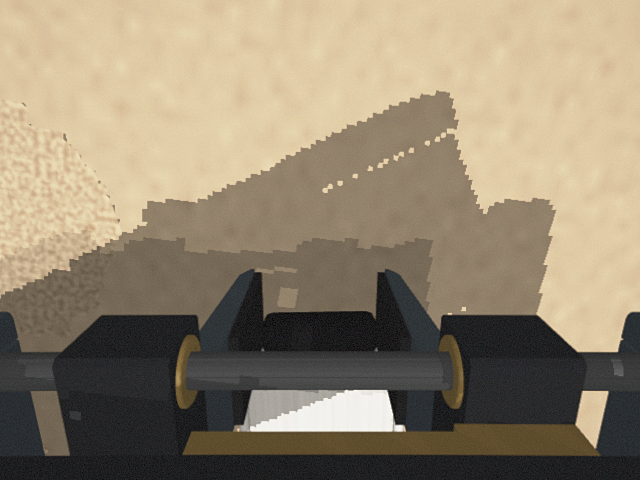

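Call:
send_rows:
  grip: [0,0,0,0,0,0,0,0]
  xyz:
    - [0.005,0,0]
    - [0.01,0,0]
    - [0.015,0,0]
    - [0.02,0,0]
    - [0.025,0,0]
    - [0.03,0,0]
    - [0.034,0,0]
    - [0.034,0,0]
  yaw: [-2,-4,-6,-8,-10,-12,-13,-13]

```text
time_s: 4.2
ee_pos: [537.9, 333.8, 8.1]
ee_rot: [-179.8, 0.1, 84.6]
force: [-2.7, 0.8, 5.5]
gripper_width: 50.2
gripper_force: 8.0
```

```bash
python3 - <<'E'
from h import *
import pickle
P=[env.state()]
d=grab('scene');a=grab('top');pickle.dump((d,a),open('s2.pkl','wb'))
s=env.state();print(s['ee_pos'],s['ee_rot'],s['force'],s['gripper_width'])
B=cv2.resize(d['frame'][260:390,200:360],None,fx=4.5,fy=4.5,interpolation=2)
A=cv2.resize(a['frame'][240:310,180:340],None,fx=4.5,fy=4.5,interpolation=2)
cv2.imwrite('pics/s2.png',B[:,:,::-1]);cv2.imwrite('pics/t2.png',A[:,:,::-1])
E
```

```text
[537.92846625 333.77404343   8.09576007] [-1.7981886e+02  7.5652152e-02  8.4645531e+01] [-3.32885965 -0.52690754  4.70602389] 49.54876841241741
```

View pics/s2.png

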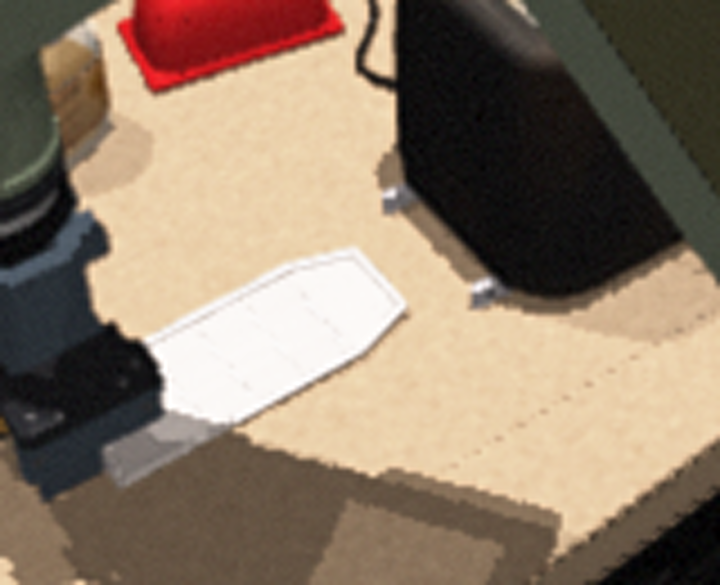

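The scene crop shows the nose corners at (355,249) and (407,306), taper corners at (290,265) and (362,355), and lug ends at (391,200) and (480,296).

```bash
python3 - <<'E'
from h import *
import pickle
d,a=pickle.load(open('s2.pkl','rb'))
f=lambda u,v:(200+(u+.5)/4.5-.5,260+(v+.5)/4.5-.5)
n=ray(d,[f(355,249),f(407,306),f(290,265),f(362,355)],4);l=ray(d,[f(391,200),f(480,296)],7)
side=ray(d,[f(362,357),f(240,422)],2)
print(n.round(1),l.round(1),side.round(1),'nose mid',n[:2].mean(0).round(1),'lug mid',l.mean(0).round(1))
v=l[1]-l[0];print('lug ang',np.degrees(np.arctan2(-v[1],-v[0])),np.linalg.norm(v))
v=n[1]-n[0];print('nose ang',np.degrees(np.arctan2(-v[1],-v[0])),np.linalg.norm(v));v=n[3]-n[2];print('taper ang',np.degrees(np.arctan2(-v[1],-v[0])),np.linalg.norm(v))
v=side[1]-side[0];print('side ang',np.degrees(np.arctan2(-v[0],v[1])))
E
```

```text
[[548.6 119.7   4. ]
 [493.3 124.5   4. ]
 [563.6 156.    4. ]
 [481.2 166.2   4. ]] [[564.   80.5   7. ]
 [469.3  90.    7. ]] [[481.6 166.1   2. ]
 [488.9 244.1   2. ]] nose mid [521.  122.1   4. ] lug mid [516.7  85.2   7. ]
lug ang -5.691989919804712 95.15325940155108
nose ang -5.006240030872583 55.5651019414174
taper ang -7.0699775388876205 82.96869030977062
side ang -5.355754084335621
```

The tray and guides line up to about 1 mm and 0.5°. I'll slide it in.

Call:
send_rows:
  grip: [0,0,0,0,0,0,0,0]
  xyz:
    - [-0.001,-0.01,0]
    - [-0.002,-0.02,0]
    - [-0.003,-0.03,0]
    - [-0.004,-0.04,0]
    - [-0.005,-0.05,0]
    - [-0.006,-0.06,0]
    - [-0.007,-0.07,0]
    - [-0.008,-0.08,0]
  yaw: [0,0,0,0,0,0,0,0]

```text
time_s: 4.97
ee_pos: [531.6, 253.4, 8.3]
ee_rot: [180.0, -0.0, 84.7]
force: [0.2, 4.7, 6.3]
gripper_width: 49.8
gripper_force: 8.0
```

Call:
send_rows:
  grip: [0,0,0,0,0,0,0,0]
  xyz:
    - [-0.001,-0.01,0]
    - [-0.002,-0.02,0]
    - [-0.003,-0.03,0]
    - [-0.004,-0.04,0]
    - [-0.005,-0.05,0]
    - [-0.006,-0.06,0]
    - [-0.007,-0.07,0]
    - [-0.0075,-0.075,0]
  yaw: [0,0,0,0,0,0,0,0]

```text
time_s: 5.63
ee_pos: [523.7, 177.8, 8.3]
ee_rot: [180.0, -0.0, 84.7]
force: [-0.3, 4.8, 5.1]
gripper_width: 49.9
gripper_force: 8.0
```

```bash
python3 - <<'E'
from h import *
import pickle
d=grab('scene');pickle.dump(d,open('s3.pkl','wb'))
s=env.state();print(s['ee_pos'],s['ee_rot'],s['force'],s['torque'],s['gripper_width'])
B=cv2.resize(d['frame'][240:370,220:380],None,fx=4.5,fy=4.5,interpolation=2)
cv2.imwrite('pics/s3.png',B[:,:,::-1])
E
```

```text
[523.53933383 176.99577134   8.17724254] [-1.79998977e+02  5.98523935e-02  8.46836764e+01] [0.30204561 0.44287977 5.40552696] [ 0.06081969 -0.23190593  0.07449951] 49.745072304494606
```

View pics/s3.png

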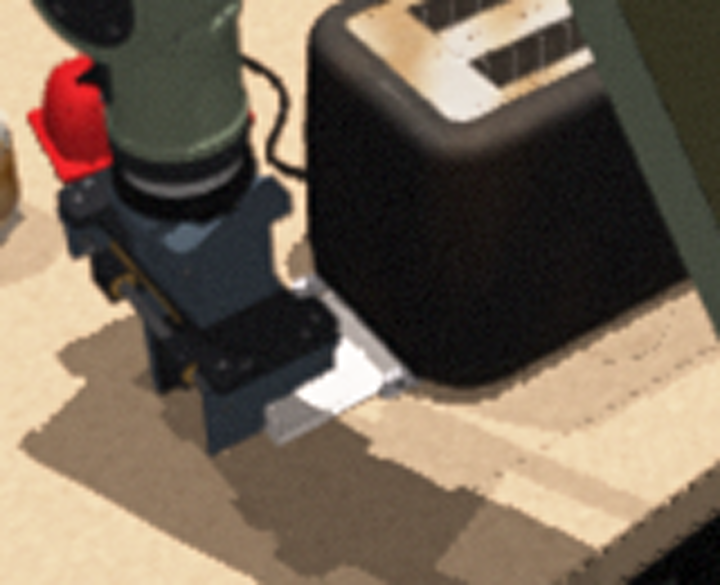

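The nose is between the lugs and no side force is building. I'll continue.

Call:
send_rows:
  grip: [0,0,0,0,0,0,0,0]
  xyz:
    - [-0.001,-0.01,0]
    - [-0.002,-0.02,0]
    - [-0.003,-0.03,0]
    - [-0.0035,-0.036,0]
    - [-0.004,-0.042,0]
    - [-0.0045,-0.046,0]
    - [-0.005,-0.05,0]
    - [-0.005,-0.05,0]
  yaw: [0,0,0,0,0,0,0,0]

```text
time_s: 6.35
ee_pos: [518.6, 127.6, 8.1]
ee_rot: [180.0, 0.1, 84.7]
force: [1.1, 2.0, 4.4]
gripper_width: 50.1
gripper_force: 8.0
```

Call:
send_rows:
  grip: [0,0,0,0,0,0]
  xyz:
    - [-0.0002,-0.002,0]
    - [-0.0004,-0.004,0]
    - [-0.0006,-0.006,0]
    - [-0.0008,-0.008,0]
    - [-0.001,-0.01,0]
    - [-0.001,-0.01,0]
  yaw: [0,0,0,0,0,0]

```text
time_s: 6.85
ee_pos: [517.7, 118.3, 8.2]
ee_rot: [180.0, 0.0, 84.7]
force: [1.0, 2.3, 5.3]
gripper_width: 50.0
gripper_force: 8.0
```

Call:
send_rows:
  grip: [0.2,0.3,0.3,0.3,0.3,0.3,0.3,0.3]
  xyz:
    - [0,0,0]
    - [0,0,0]
    - [0,0,0]
    - [0,0,0]
    - [0.001,0.01,0]
    - [0.002,0.02,0]
    - [0.003,0.03,0]
    - [0.004,0.04,0]
  yaw: [0,0,0,0,0,0,0,0]

```text
time_s: 7.52
ee_pos: [522.0, 160.6, 7.9]
ee_rot: [180.0, -0.0, 84.7]
force: [0.4, -0.8, -0.1]
gripper_width: 59.3
gripper_force: 0.0
```

Call:
send_rows:
  grip: [0,-0.4,-0.8,-1,-1,-1,-1,-1]
  xyz:
    - [0,0,0]
    - [0,0,0]
    - [0,0,0]
    - [0,0,0]
    - [0,0,0]
    - [0,0,0]
    - [0,0,0]
    - [0,0,0]
  yaw: [0,0,0,0,0,0,0,0]

```text
time_s: 8.18
ee_pos: [521.9, 159.0, 8.0]
ee_rot: [180.0, 0.0, 84.7]
force: [0.2, -0.2, 0.1]
gripper_width: 8.9
gripper_force: 0.0
```

Call:
send_rows:
  grip: [-1,-1,-1,-1,-1,-1,-1,-1]
  xyz:
    - [0,-0.003,0]
    - [-0.001,-0.006,0]
    - [-0.001,-0.01,0]
    - [-0.001,-0.014,0]
    - [-0.002,-0.018,0]
    - [-0.002,-0.022,0]
    - [-0.0025,-0.026,0]
    - [-0.0025,-0.026,0]
  yaw: [0,0,0,0,0,0,0,0]

```text
time_s: 8.85
ee_pos: [519.3, 132.4, 8.0]
ee_rot: [180.0, 0.0, 84.7]
force: [-0.7, 0.5, 0.2]
gripper_width: 0.7
gripper_force: 0.0
```

Call:
send_rows:
  grip: [-1,-1,-1,-1,-1,-1,-1,-1]
  xyz:
    - [0,-0.003,0]
    - [-0.0005,-0.006,0]
    - [-0.001,-0.009,0]
    - [-0.001,-0.012,0]
    - [-0.0014,-0.014,0]
    - [-0.0016,-0.016,0]
    - [-0.0018,-0.018,0]
    - [-0.0018,-0.018,0]
  yaw: [0,0,0,0,0,0,0,0]

```text
time_s: 9.52
ee_pos: [517.6, 114.8, 8.0]
ee_rot: [180.0, 0.0, 84.7]
force: [-0.2, 0.9, -0.6]
gripper_width: 0.3
gripper_force: 0.1
```

Call:
send_rows:
  grip: [-1,-1,-1]
  xyz:
    - [0,-0.001,0]
    - [-0.0002,-0.002,0]
    - [-0.0002,-0.002,0]
  yaw: [0,0,0]

```text
time_s: 9.77
ee_pos: [517.4, 113.1, 8.0]
ee_rot: [180.0, 0.0, 84.7]
force: [0.6, 0.2, 1.0]
gripper_width: -0.0
gripper_force: 0.4
```

Call:
send_rows:
  grip: [-1,-1]
  xyz:
    - [0,-0.001,0]
    - [0,-0.001,0]
  yaw: [0,0]

```text
time_s: 9.93
ee_pos: [517.3, 112.1, 8.0]
ee_rot: [-180.0, 0.0, 84.7]
force: [-0.2, 1.0, -0.1]
gripper_width: -0.2
gripper_force: 0.5
```

Call:
send_rows:
  grip: [-1,-1,-1]
  xyz:
    - [0,-0.001,0]
    - [0,-0.0015,0]
    - [0,-0.0015,0]
  yaw: [0,0,0]

```text
time_s: 10.18
ee_pos: [517.3, 110.6, 8.0]
ee_rot: [-180.0, 0.0, 84.7]
force: [0.7, 1.7, 1.2]
gripper_width: 0.4
gripper_force: 0.6
```

Call:
send_rows:
  grip: [-1,-1,-1]
  xyz:
    - [0,-0.001,0]
    - [0,-0.0015,0]
    - [0,-0.0015,0]
  yaw: [0,0,0]

```text
time_s: 10.43
ee_pos: [517.3, 109.1, 8.0]
ee_rot: [180.0, 0.0, 84.7]
force: [-0.1, 1.3, 0.7]
gripper_width: 0.4
gripper_force: 0.6
```

Call:
send_rows:
  grip: [-1,-1]
  xyz:
    - [0,-0.001,0]
    - [0,-0.001,0]
  yaw: [0,0]

```text
time_s: 10.6
ee_pos: [517.3, 108.4, 8.0]
ee_rot: [-180.0, -0.0, 84.7]
force: [-0.6, 3.9, 0.1]
gripper_width: 0.8
gripper_force: 1.6
```

Call:
send_rows:
  grip: [-1,-1]
  xyz:
    - [0,-0.0005,0]
    - [0,-0.0005,0]
  yaw: [0,0]

```text
time_s: 10.77
ee_pos: [517.3, 108.4, 8.0]
ee_rot: [-180.0, -0.1, 84.7]
force: [-1.0, 5.1, -0.1]
gripper_width: 0.5
gripper_force: 2.7
```

Call:
send_rows:
  grip: [-1,-1]
  xyz:
    - [0,-0.0005,0]
    - [0,-0.0005,0]
  yaw: [0,0]

```text
time_s: 10.93
ee_pos: [517.4, 108.4, 8.0]
ee_rot: [-180.0, -0.1, 84.6]
force: [-0.3, 8.6, 0.2]
gripper_width: 0.2
gripper_force: 3.6
```

```bash
python3 - <<'E'
from h import *
d=grab('scene');w=grab('wrist')
s=env.state();print(s['ee_pos'],s['force'],s['torque'])
B=cv2.resize(d['frame'][250:350,240:340],None,fx=4,fy=4,interpolation=2)
w=cv2.resize(w['frame'][180:480,120:520],None,fx=1,fy=1.3333)
cv2.imwrite('pics/s4.png',np.hstack([B,w])[:,:,::-1])
E
```

```text
[517.35502135 108.4109619    8.01069721] [-0.25139385  8.38253864  1.56476035] [ 1.3074157   0.04094649 -0.0458733 ]
```

View pics/s4.png

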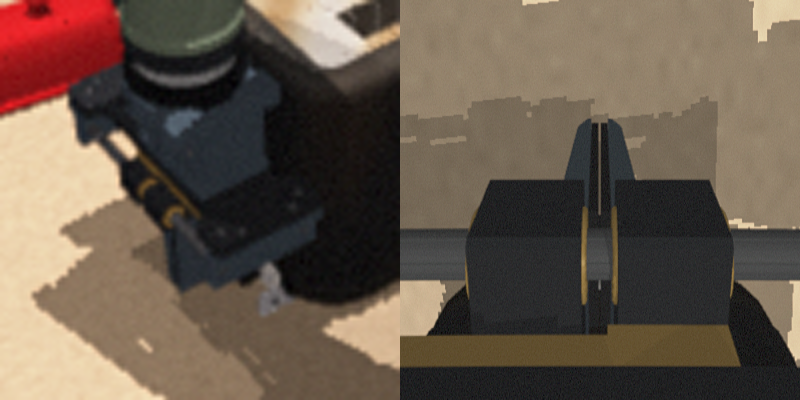

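A firm stop at y = 108.4. To check whether the gripper's body or the tray made it, I'll back off, rise clear of the grip, and advance to the same place.

Call:
send_rows:
  grip: [-1,-1,-1,-1,-1,-1,-1,-1]
  xyz:
    - [0,0.005,0]
    - [0,0.01,0]
    - [0,0.01,0.015]
    - [0,0.01,0.03]
    - [0,0.01,0.03]
    - [0,0.006,0.03]
    - [0,0.002,0.03]
    - [0,0.002,0.03]
  yaw: [0,0,0,0,0,0,0,0]

```text
time_s: 11.7
ee_pos: [516.5, 108.2, 37.0]
ee_rot: [-179.9, 0.1, 84.7]
force: [0.3, -0.1, -0.4]
gripper_width: 0.8
gripper_force: 0.0
```

Call:
send_rows:
  grip: [-1,-1,-1]
  xyz:
    - [0,-0.001,0]
    - [0,-0.002,0]
    - [0,-0.002,0]
  yaw: [0,0,0]

```text
time_s: 11.95
ee_pos: [517.2, 106.9, 37.5]
ee_rot: [-180.0, 0.0, 84.7]
force: [0.0, -0.2, 0.3]
gripper_width: 0.3
gripper_force: 0.0
```

```bash
python3 - <<'E'
from h import *
s=env.state();print(s['ee_pos'],s['force'],s['torque'])
E
```

```text
[517.15725821 106.88926422  37.54702069] [ 0.01649025 -0.20159447  0.28177099] [ 0.02662405 -0.10186447  0.01245373]
```

At z = 37 there is no contact even at 106.9, so the tray itself made the stop and the plate is home. Next I'll rise, cross over the toaster and check the tray on the way.

Call:
send_rows:
  grip: [-1,-1,-1,-1,-1,-1,-1,-1]
  xyz:
    - [0.001,0.012,0]
    - [0.002,0.02,0.02]
    - [0.002,0.02,0.055]
    - [0.002,0.02,0.09]
    - [0.002,0.02,0.125]
    - [0.002,0.02,0.16]
    - [0.002,0.02,0.19]
    - [0,0,0.2]
  yaw: [0,0,0,0,0,0,0,0]

```text
time_s: 12.62
ee_pos: [520.0, 110.7, 243.2]
ee_rot: [179.5, -0.3, 84.9]
force: [0.3, 0.3, 0.6]
gripper_width: 0.5
gripper_force: 0.0
```

Call:
send_rows:
  grip: [-1,-1,-1,-1,-1,-1,-1,-1]
  xyz:
    - [-0.0035,-0.038,0]
    - [-0.007,-0.076,0]
    - [-0.011,-0.114,0]
    - [-0.0145,-0.152,0]
    - [-0.018,-0.19,0]
    - [-0.0215,-0.228,0]
    - [-0.025,-0.266,0]
    - [-0.029,-0.3,0]
  yaw: [0,0,0,0,0,0,0,0]

```text
time_s: 13.28
ee_pos: [488.5, -194.2, 238.0]
ee_rot: [180.0, 0.0, 84.7]
force: [0.7, 0.2, -0.5]
gripper_width: 0.5
gripper_force: 0.0
```

Call:
send_rows:
  grip: [-1,-1,-1,-1]
  xyz:
    - [-0.002,-0.025,0]
    - [-0.003,-0.038,0]
    - [-0.003,-0.038,0]
    - [-0.003,-0.038,0]
  yaw: [0,0,0,0]

```text
time_s: 13.62
ee_pos: [485.7, -230.0, 237.7]
ee_rot: [-180.0, -0.1, 84.7]
force: [0.5, 0.3, 0.5]
gripper_width: 0.7
gripper_force: 0.0
```

```bash
python3 - <<'E'
from h import *
import pickle
d=grab('scene');w=grab('wrist');pickle.dump((d,w),open('s5.pkl','wb'))
s=env.state();print(s['ee_pos'],s['force'])
B=cv2.resize(d['frame'][270:350,260:340],None,fx=5,fy=5,interpolation=2)
w=cv2.resize(w['frame'][180:480,120:520],None,fx=1,fy=1.3333)
cv2.imwrite('pics/s5.png',np.hstack([B,w])[:,:,::-1])
E
```

```text
[ 485.69419848 -229.17403159  237.93976472] [ 0.03649767 -0.4097627  -1.13237154]
```

View pics/s5.png

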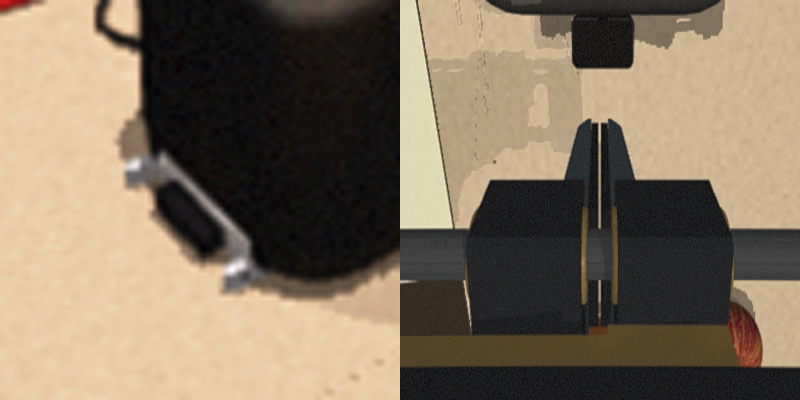

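The tray's plate is flush against the toaster. In the wrist crop the lever paddle is at x 572–633 with its outer edge at y 68, i.e. full-frame u 292–353, v 231.

```bash
python3 - <<'E'
from h import *
import pickle
d,w=pickle.load(open('s5.pkl','rb'))
print(ray(w,[(292.5,230.5),(353,230.5),(322,190)],156).round(1))
print(ray(w,[(292.5,230.5),(353,230.5)],148).round(1))
E
```

```text
[[ 469.4 -216.1  156. ]
 [ 506.9 -219.5  156. ]
 [ 489.9 -192.5  156. ]]
[[ 468.7 -218.3  148. ]
 [ 507.3 -221.8  148. ]]
```

Call:
send_rows:
  grip: [-1,-1,-1,-1,-1,-1,-1,-1]
  xyz:
    - [0.001,0,-0.03]
    - [0.002,0,-0.055]
    - [0.002,0,-0.07]
    - [0.002,0,-0.08]
    - [0.002,0,-0.088]
    - [0.002,0,-0.096]
    - [0.002,0,-0.104]
    - [0.002,0,-0.108]
  yaw: [0,0,0,0,0,0,0,0]

```text
time_s: 14.38
ee_pos: [487.8, -230.5, 129.6]
ee_rot: [179.9, -0.0, 84.7]
force: [1.2, 0.1, 0.7]
gripper_width: 0.6
gripper_force: 0.4
```

Call:
send_rows:
  grip: [-1,-1,-1,-1,-1,-1]
  xyz:
    - [0,0,-0.004]
    - [0,0,-0.008]
    - [0,0,-0.012]
    - [0,0,-0.016]
    - [0,0,-0.018]
    - [0,0,-0.018]
  yaw: [0,0,0,0,0,0]

```text
time_s: 14.88
ee_pos: [487.2, -230.9, 111.5]
ee_rot: [-180.0, 0.0, 84.7]
force: [-0.6, 0.3, -0.4]
gripper_width: 0.4
gripper_force: 0.0
```

```bash
python3 - <<'E'
from h import *
w=grab('wrist');g=w['frame'].mean(2)
c=np.array([488.,-218]);ux=np.array([.995,-.096])
for z in(156,111):
  print(z,proj(w,[[*(c-19*ux),z],[*(c+19*ux),z],[*(c-19*ux),z-8],[*(c+19*ux),z-8]]).round(0).tolist())
for v in range(175,300,5):print(v,g[v,270:372:6].astype(int))
E
```

```text
156 [[264.0, 329.0], [377.0, 329.0], [266.0, 318.0], [374.0, 318.0]]
111 [[277.0, 278.0], [364.0, 278.0], [278.0, 271.0], [362.0, 272.0]]
175 [203 204 202 200 196 197 195 193 117 120 111 124 116 117 115 114 116]
180 [204 203 203 203 199 195 195 198 120 122 121 121 117 118 118 118 115]
185 [206 206 205 203 200 199 198 194 120 120 122 120 115 120 115 114 111]
190 [206 204 205 205 200 198 182 127 123 125 125 124 121 119 114 114 116]
195 [46 47 43 45 40 48 39 37 45 40 40 43 43 47 42 45 43]
200 [120 124 118 122 117 114 114  62  58  61  58  56  59  62  54  58  55]
205 [108 105 107 110 103  62  62  57  57  60  63  61  60  59  57  63  62]
210 [ 98 100  95  96  93  54  61  58  59  65  67  60  59  58  60  60  55]
215 [ 95  93  96  99 101  83  65  59  64  64  61  61  63  57  58  54  59]
220 [ 99 100  96  95 101  95  62  60  60  66  62  60  63  57  62  63  56]
225 [ 93  94  95 100  65  65  65  60  66  61  56  65  61  61  61  60  56]
230 [93 92 98 97 62 66 61 63 66 63 65 55 60 60 60 64 59]
235 [97 97 96 96 86 63 62 62 62 64 60 62 60 56 61 61 59]
240 [99 98 98 57 64 62 64 67 61 61 67 67 67 61 60 60 60]
245 [99 94 92 66 63 58 65 61 64 66 64 61 64 58 60 62 59]
250 [89 96 97 77 60 58 56 55 60 61 58 63 65 62 56 58 60]
255 [90 91 59 58 53 63 53 60 58 57 58 58 55 54 59 64 56]
260 [85 84 64 56 55 56 54 56 55 57 51 49 58 61 55 49 48]
265 [73 74 71 46 46 48 48 47 58 51 52 51 49 51 51 48 55]
270 [36 40 39 43 43 44 37 42 43 50 41 46 46 47 43 48 41]
275 [203 202  19  22  35  55  60  34  40  35  60  55  27  35  30  26 213]
280 [195 195 191 225 227  57  56  35 150  23  60  58  94 204 225 216 213]
285 [197 196 193 215  94  57  58  25 135  27  56  58  56 199 212 212 211]
290 [195 217 213 214  50  54  58  23 113  31  56  61  59 209 215 214 213]
295 [191 211 208 219  58  58  54  30 114  30  58  58  64 157 216 216 213]
```

The dark paddle edge is at v ≈ 277 and spans u 280–364. That matches the prediction for lever top z = 111, so it is following the fingers. I'll continue in small steps.

Call:
send_rows:
  grip: [-1,-1,-1,-1]
  xyz:
    - [0,0,-0.003]
    - [0,0,-0.006]
    - [0,0,-0.009]
    - [0,0,-0.009]
  yaw: [0,0,0,0]

```text
time_s: 15.27
ee_pos: [487.1, -230.7, 102.4]
ee_rot: [-180.0, -0.0, 84.7]
force: [-0.3, 0.3, -0.3]
gripper_width: 0.1
gripper_force: 0.0
```

Call:
send_rows:
  grip: [-1,-1,-1,-1]
  xyz:
    - [0,0,-0.002]
    - [0,0,-0.004]
    - [0,0,-0.006]
    - [0,0,-0.006]
  yaw: [0,0,0,0]

```text
time_s: 15.6
ee_pos: [487.2, -230.7, 96.5]
ee_rot: [-180.0, -0.0, 84.7]
force: [-0.8, 0.3, 0.5]
gripper_width: 0.4
gripper_force: 0.0
```

Call:
send_rows:
  grip: [-1,-1,-1,-1]
  xyz:
    - [0,0,-0.002]
    - [0,0,-0.004]
    - [0,0,-0.005]
    - [0,0,-0.005]
  yaw: [0,0,0,0]

```text
time_s: 15.93
ee_pos: [487.4, -230.8, 91.7]
ee_rot: [-180.0, -0.0, 84.7]
force: [0.3, -0.3, 0.4]
gripper_width: 0.6
gripper_force: 0.0
```

Call:
send_rows:
  grip: [-1,-1,-1]
  xyz:
    - [0,0,-0.001]
    - [0,0,-0.002]
    - [0,0,-0.002]
  yaw: [0,0,0]

```text
time_s: 16.18
ee_pos: [487.4, -230.8, 90.7]
ee_rot: [180.0, 0.0, 84.7]
force: [-1.7, 0.7, 4.3]
gripper_width: 0.5
gripper_force: 2.5
```

```bash
python3 - <<'E'
from h import *
w=grab('wrist');g=w['frame'].mean(2)
c=np.array([488.,-218]);ux=np.array([.995,-.096])
for z in(111,100,91):
  print(z,proj(w,[[*(c-20*ux),z],[*(c+20*ux),z]]).round(0).tolist())
for v in range(255,300,3):print(v,g[v,264:378:6].astype(int))
s=env.state();print(s['ee_pos'],s['force'])
E
```

```text
111 [[268.0, 298.0], [371.0, 299.0]]
100 [[271.0, 287.0], [368.0, 288.0]]
91 [[274.0, 279.0], [366.0, 279.0]]
255 [ 97  99  99 102  67  65  66  65  61  54  59  65  61  58  62  61  63  60
  59]
258 [ 99  96 103  99  68  62  62  62  64  65  63  65  62  64  62  65  62  61
  61]
261 [102 100  96  66  66  65  63  67  64  66  57  63  63  61  62  61  61  60
  62]
264 [ 96 100  68  64  67  69  67  66  66  59  66  66  62  64  69  61  64  63
  61]
267 [101  98  90  70  63  63  63  65  64  66  69  67  67  67  64  60  61  68
  63]
270 [95 95 92 66 63 63 65 65 65 65 67 65 61 61 66 60 64 60 64]
273 [100  99  99  63  63  64  62  69  69  60  68  71  69  62  64  60  65  63
  59]
276 [ 98 100 100  61  60  61  65  64  68  66  61  63  68  67  63  64  67  63
  63]
279 [ 98  97 101  65  65  62  57  65  62  67  66  64  62  63  67  62  64  62
  62]
282 [99 57 60 62 60 61 57 62 64 67 64 62 60 62 64 65 59 59 61]
285 [95 64 63 64 60 64 61 63 61 60 60 64 64 61 65 62 61 61 63]
288 [92 62 58 57 61 57 62 56 61 60 60 58 62 64 64 60 57 57 62]
291 [92 87 63 60 59 60 60 57 61 59 59 60 60 58 58 66 59 58 54]
294 [93 81 61 58 53 57 59 57 52 57 58 55 59 60 57 53 54 56 59]
297 [57 58 60 58 50 56 53 55 54 56 56 53 57 55 54 57 55 57 56]
[ 487.42200607 -230.82094114   90.71148829] [-1.44802101  0.22874352  5.21746943]
```

The arm stopped at z ≈ 90.7 with an upward reaction of about 5 N, so the lever is at the bottom. I'll retreat up and verify.

Call:
send_rows:
  grip: [-1,-1,-1,-1,-1,-1,-1,-1]
  xyz:
    - [0,-0.001,0.005]
    - [0,-0.003,0.02]
    - [0,-0.005,0.05]
    - [0,-0.008,0.08]
    - [0,-0.01,0.11]
    - [0,-0.01,0.14]
    - [0,-0.01,0.149]
    - [0,-0.01,0.149]
  yaw: [0,0,0,0,0,0,0,0]

```text
time_s: 16.9
ee_pos: [488.7, -241.6, 241.9]
ee_rot: [179.7, 0.1, 84.7]
force: [0.6, -0.4, -0.5]
gripper_width: 0.5
gripper_force: 0.0
```

```bash
python3 - <<'E'
from h import *
w=grab('wrist');g=w['frame'].mean(2)
c=np.array([488.,-218]);ux=np.array([.995,-.096])
for z in(156,105,91):
  print(z,proj(w,[[*(c-20*ux),z],[*(c+20*ux),z],[*(c-20*ux),z-10]]).round(0).tolist())
for v in range(180,250,4):print(v,g[v,276:366:6].astype(int))
s=env.state();print(s['ee_pos'],s['force'])
E
```

```text
156 [[283.0, 210.0], [347.0, 210.0], [284.0, 207.0]]
105 [[288.0, 195.0], [342.0, 195.0], [289.0, 192.0]]
91 [[289.0, 191.0], [341.0, 191.0], [290.0, 189.0]]
180 [ 87  85  92  26  26  21  33  32  32  15  29 107 107 107 107]
184 [ 89  83  89  29  16  12  23  24  30  29  29 112 110 113 114]
188 [ 90  87  93  29  18  33  21   9  20  28  19 109 106 107 108]
192 [105  95 128  85  50  52  50  50  46  46  60 108 108 108 108]
196 [104 109 107 111 107 104 105 110 106 111 108 110 110 112 109]
200 [105 105 171 114 121 151 111 120 112 108 111 103 111 108 110]
204 [178 172 177 177 176 166 172 174 109 103 107 115 159 110 107]
208 [176 178 174 174 177 173 176 178 178 172 176 176 170 175 128]
212 [177 177 173 176 176 177 173 174 172 171 170 174 167 174 171]
216 [177 180 186 182 175 169 175 171 173 177 168 179 171 176 166]
220 [170 177 149 154 174 175 177 179 175 173 171 174 173 173 168]
224 [146 154 153 152 175 179 173 178 173 176 174 178 172 175 177]
228 [152 158 153 154 173 175 172 176 177 175 172 178 176 175 178]
232 [148 152 150 156 173 177 171 170 179 174 178 180 175 172 170]
236 [156 149 154 158 172 174 173 169 181 179 175 173 176 172 171]
240 [156 149 154 153 174 174 173 181 174 176 175 171 176 169 168]
244 [151 156 154 156 176 180 172 174 171 171 175 173 179 174 171]
248 [152 154 154 153 175 174 168 169 172 176 175 174 178 175 174]
[ 487.58308139 -240.93599308  239.48131363] [-0.41072847 -0.03303205 -0.94502981]
```

The lever edge at v ≈ 192 matches the fully-down position, so I'll hand in.

```bash
python3 -c "
from workcell import env
print(env.job_done())"
```

```text
the job is handed in; nothing more can be done
None
```

The tray was slid fully home between the guides, the lever was pressed all the way down, and the job was handed in at about 17 s; the hand-in call gave no verdict.

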